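# Warm up the pouch mould: set the heat and hold the mould shut on its dowels

### The arm

A 6-joint arm with a two-finger parallel gripper is mounted at the origin on the work surface. World frame = base frame: x ahead of the robot, y to its left, z up, the work surface at z = 0. Lengths are in m, angles in rad, forces in N, time in s.
With the tool pointing down it reaches from about 0.225 to 0.875 m from the base axis. Payload 3.4 kg.
Tool frame: the origin (TCP) lies between the finger pads; the fingertips stand 14 mm ahead of it and the grasp point (between the pads) lies 5 mm behind it (r.tips_ahead is the distance from the TCP to the fingertips, in m); z points along the fingers, y is the direction in which the jaws open and shut (so a half turn about z gives the same grasp; the last joint's range is limited). The gripper opens to 85 mm and grips with 20 to 120 N. Pads are 22 mm wide; open, the fingers measure 114 mm over their backs; the gripper's body (76 mm by 85 mm) begins 54 mm behind the grasp point. The pads swing forward as they close: fully open they stand 13 mm farther back than shut.
Start: joints at [-1.351, 0.276, 1.505, -0, 1.361, -0.121], TCP at [0.192, -0.542, 0.245] pointing down, gripper open.
Joint ranges: [-2.89, 2.89], [-0.75, 2.08], [0.22, 2.7], [-1.18, 4.32], [0.11, 2.71], [-2.7, 2.7]. Speed limits (rad/s): [2.57, 2.57, 3.14, 3.14, 3.14, 3.14].

### API

Orientations are given as a 3x3 rotation matrix whose columns are the frame's x, y, z axes.
In Python, from cell import r, inverse_kinematics, state, cams, finder gives the robot as it stands. Calls block until the motion is done:
- r.movep(position, orientation): joint-space move of the TCP to a pose.
- r.move_linear(position, rotation=None, rate=0.15, max_force=None): straight line of the TCP; rotation=None keeps the orientation; rate is the mean speed in m/s. With max_force (N) it stops when the force on the tool has changed by that much, and returns True; else False.
- r.move_joints(angles): joint-space move.
- r.gripper_to(opening, strength=None): finger opening in m; strength is the grip in N (None keeps the last); returns when the fingers have stopped.
- r.sleep(seconds).
- inverse_kinematics(position, orientation): joint angles nearest the present ones, or None.
- state(): the state.
- cams.grab_frame(name): name is "side" or "top"; returns the picture (400x640x3 uint8, red, green, blue); there is no depth.
- cams.calibration(name): a dict with "mtx" (3x3 intrinsics, pixels), "rvec" (rotation vector, rad) and "tvec" (3), from world to camera coordinates, as OpenCV has them. Camera axes: x right, y down, z forward; pixel columns grow to the right and rows downward; lengths in m; the calibration is good to about 2 mm. A picture is of the moment at which its call begins. calibration takes no time and is no camera call.
A pose or a line that the arm cannot do raises r.MotionError and nothing moves.
- r.hand_in(): hands the job in, once; it reports no verdict.
Trained networks look in the newest picture that a camera, given by its name, has taken for a name from the list of things; names that differ only in an ending like _2 or _b are one class to them, and where a whole thing is asked for, a point or a joint stands for the part that bears it (a point fixed in the world has none). Each returns a list of dicts, best first, with "conf" (0 to 1); they miss things now and then, are a little off and sometimes report something else, mostly with a low value. They report only what shows in the picture. A call takes as long as a camera call.
- finder.look_for(camera, thing): "point" ([x, y, z] in m, in world coordinates, good to about 4 mm: the middle of the surface that is visible of it).
The state is a dict: "clock": time; "q": joint angles; "qd": joint speeds; "joint_torque": joint torques, N m; "position": TCP position; "ee_rot": TCP orientation; "wrist_force": force on the tool from outside, world axes, zero at the start; "moment": the same for the moment, N m; "grip_width": finger opening in m.
Only numpy, scipy, OpenCV 4.12 (cv2) and the standard library are available. Lean on these libraries where they do the work, as an engineer would, in place of code of your own. Each camera call takes 0.05 s, during which the arm holds its last target.

### The job

Warm up the pouch mould for me: first turn the heat selector on the forming station to its two-dot mark, then set the loose upper mould half the right way round on the dowels of the lower half and press it down against the sprung lifter pins until the two faces meet all round. Finish while still holding it pressed shut, so that I can put the clamps on: do not let go. Leave the other things on the bench where they are.

Things in the scene. Friction and masses are not known exactly. Their poses are not given: they have to be found in the camera images.
- selector (a joint): heat selector on the station's control panel, rad: 0 = off (a single bar mark), growing clockwise seen from above. It clicks into four notches 30 degrees apart: 0 off, 0.524 one dot, 1.047 two dots, 1.571 three dots. It starts at off or one dot. Let go, it is pulled to the middle of the notch it is in; passing from notch to notch takes less than 0.2 Nm.
- selector_grip (a point): on the knob's upright axis, at the height to grip its bar. Black knob: a bar 44 long x 14 wide on a 44 mm disc; the bar's top is 12 mm above this point, the disc's top 18 mm below, the panel 31 mm below. It turns with the knob: its x axis runs along the bar to where the white pointer line points, z up. It stands 160 mm along lower_face's +y from lower_face.
- lower_face (a point): middle of the flat upper face of the lower mould half, a fixed aluminium block 84 (x) x 124 (y) mm on the station's hot plate, its face 82 mm above the bench. z up, y along the block towards the control panel, x across. On the face stand two dowels (big at y = +47, small at y = -47 mm), four sprung lifter pins and, in the middle, a plug 38 (x) x 52 (y) x 10 mm tall.
- big_dowel (a point): foot of the big upright steel dowel on the lower face: 14 mm thick, 18 mm tall, the last 7 mm tapered to 7.6 mm; axes as lower_face
- small_dowel (a point): foot of the small upright steel dowel: 10 mm thick, 18 mm tall, the last 7 mm tapered to 3.6 mm; axes as lower_face
- lifter_pin (a point): one of four sprung brass lifter pins, 8 mm thick, at x = +-31, y = +-50 mm of lower_face (point on the face). They stand 6 mm above the face, carry the upper half's weight at that height and sink flush when it is pressed. Together they push up with 8 N when out and 14 N when flush: shutting the mould takes 8 to 11 N of push beyond the upper half's weight.
- upper_grip (a point): centre of the wooden handle bar of the loose upper mould half, where to grasp it. Bar 24 wide (x) x 64 long (y) x 20 mm tall on two posts, clear of the plate below by 22 mm. z up, y along the plate's length. It lies 52 mm above the half's underside; on the lifter pins it is 58 mm above lower_face, pressed fully shut 52 mm, and its axes then agree with lower_face's.
- big_hole (a point): centre of the big hole's mouth in the underside of the upper half: 15.5 mm wide, right through the plate, fits the big dowel; 47 mm along +y from upper_grip and 52 mm below it; same axes
- small_hole (a point): the same of the small hole: 11.5 mm wide, right through, fits the small dowel; 47 mm along -y from upper_grip and 52 mm below it; same axes
- upper: the whole upper mould half: aluminium plate 84 (x) x 124 (y) x 20 mm, 0.37 to 0.58 kg, with a hollow in its underside; it lies on the bench, handle up, hollow down. Origin at the centre of its underside, axes as upper_grip.
- station: the whole forming station, fixed on the bench: grey housing 170 (x) x 320 (y) x 50 mm tall, the lower mould half centred at its y = -55 mm, the selector at its y = +105 mm; origin at the centre of its underside, z up. It stands to the left with the upper half to the right, or the other way about.
- clamp_a: small iron C-clamp lying flat, 118 x 60 x 14 mm, origin under its middle; to be left alone
- clamp_b: a second such C-clamp; to be left alone
- glue_brush: glue brush lying flat; to be left alone
- pencil: white flat carpenter's pencil, 175 mm long, lying flat; to be left alone
- glue_can: can, 72 mm across, 85 mm tall; to be left alone
- tape_roll: roll of grey tape lying flat, 100 mm across, 48 mm tall; to be left alone
- wax_jar: low jar, 64 mm across, 60 mm tall; to be left alone
- hammer: hammer lying on the bench; to be left alone

How it is judged:
By the outcome, as a careful person would: the job done as asked, in the order asked, and still so for the second after the job is handed in, while the arm keeps its last pose, push and grip.
It also fails if it takes over 58 s, if anything falls off the work surface, if the arm or the gripper's body presses on something with over 40 N, if the wrist force passes 120 N, or if a joint passes its speed limit or range.

## Working session

There is one attempt and no reset: what is moved stays moved. The work goes in short steps, each a Python script; the robot and the scene stay as the last script left them, time stands still between calls to the robot, and variables do not carry over. Pictures are saved under pics/ and viewed, and the job is handed in when it is done.

```bash
ls; mkdir -p pics; python3 - <<'E'
from cell import r, state, cams, finder
import cv2
for n in ("top","side"):
    im=cams.grab_frame(n); cv2.imwrite(f"pics/{n}0.png",im[:,:,::-1])
    for t in ("selector_grip","lower_face","big_dowel","small_dowel","upper_grip","big_hole","small_hole","upper","station"):
        print(n,t,[( [round(float(v),4) for v in d["point"]],round(d["conf"],2)) for d in finder.look_for(n,t)[:3]])
    c=cams.calibration(n);print(c)
s=state();print(s["clock"],s["ee_rot"],s["wrist_force"])
E
```

```text
pics
top selector_grip [([0.5506, 0.2722, 0.0795], 0.78), ([0.6987, 0.2448, 0.0126], 0.33)]
top lower_face [([0.5282, 0.1694, 0.0596], 0.62), ([0.3038, -0.3056, 0.0211], 0.15)]
top big_dowel [([0.5294, 0.1713, 0.0576], 0.81)]
top small_dowel [([0.5304, 0.1699, 0.0616], 0.74)]
top upper_grip [([0.5471, -0.18, 0.0211], 0.74)]
top big_hole [([0.5475, -0.1792, 0.0206], 0.63)]
top small_hole [([0.543, -0.1785, 0.0153], 0.84), ([0.5494, 0.2739, 0.0765], 0.39)]
top upper [([0.5408, -0.1822, 0.018], 0.6)]
top station [([0.5309, 0.1734, 0.0562], 0.97)]
{'mtx': array([[502.42060749,   0.        , 315.16614462],
       [  0.        , 502.42060749, 202.47364471],
       [  0.        ,   0.        ,   1.        ]]), 'rvec': array([ 2.20989225, -2.15092605,  0.09612839]), 'tvec': array([-0.00826755,  0.5333691 ,  1.43360177])}
side selector_grip [([0.5409, 0.2812, 0.075], 0.48)]
side lower_face [([0.4998, 0.2029, 0.0494], 0.92), ([0.5481, 0.2843, 0.081], 0.58)]
side big_dowel [([0.4993, 0.2006, 0.0536], 0.71)]
side small_dowel [([0.496, 0.2061, 0.0499], 0.71)]
side upper_grip [([0.5359, -0.1661, 0.018], 0.56)]
side big_hole [([0.5355, -0.1624, 0.0214], 0.85), ([0.4084, 0.4966, 0.0597], 0.39)]
side small_hole [([0.5367, -0.1614, 0.0248], 0.96)]
side upper [([0.5342, -0.1631, 0.0221], 0.92), ([0.4973, 0.2037, 0.051], 0.37)]
side station [([0.5033, 0.2053, 0.0547], 0.97)]
{'mtx': array([[417.10784578,   0.        , 311.25547764],
       [  0.        , 417.10784578, 204.94680816],
       [  0.        ,   0.        ,   1.        ]]), 'rvec': array([ 0.89588041, -2.43135116,  1.18596107]), 'tvec': array([0.38421416, 0.27462599, 0.98920641])}
1.0 [[ 9.42484152e-01  3.34250836e-01  5.17163149e-05]
 [ 3.34250840e-01 -9.42484138e-01 -1.57727789e-04]
 [-3.97883873e-06  1.65942163e-04 -9.99999986e-01]] [0.07164682 0.31592349 0.24376458]
```

View pics/top0.png

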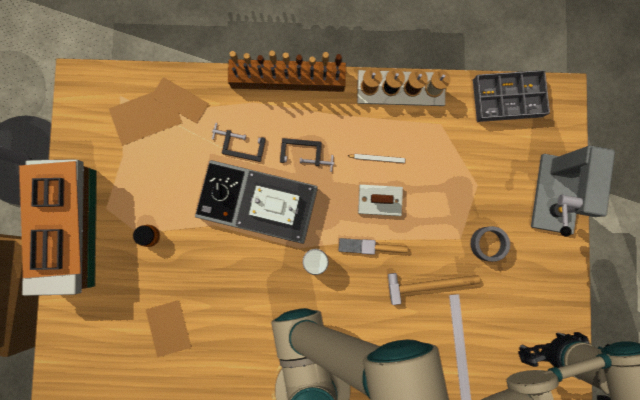

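View pics/side0.png

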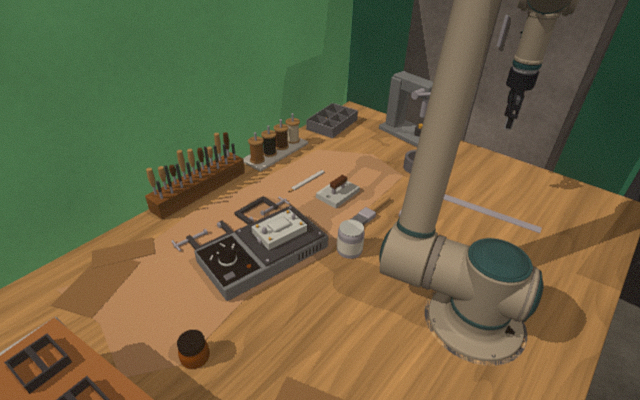

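```bash
python3 - <<'E'
import cv2
t=cv2.imread("pics/top0.png");s=cv2.imread("pics/side0.png")
def c(im,x0,y0,w,h,k,n): cv2.imwrite(n,cv2.resize(im[y0:y0+h,x0:x0+w],None,fx=k,fy=k,interpolation=cv2.INTER_CUBIC))
c(t,190,130,130,100,6,"pics/t_st.png")
c(t,330,130,100,100,6,"pics/t_up.png")
E
```

```text
(no output)
```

View pics/t_st.png

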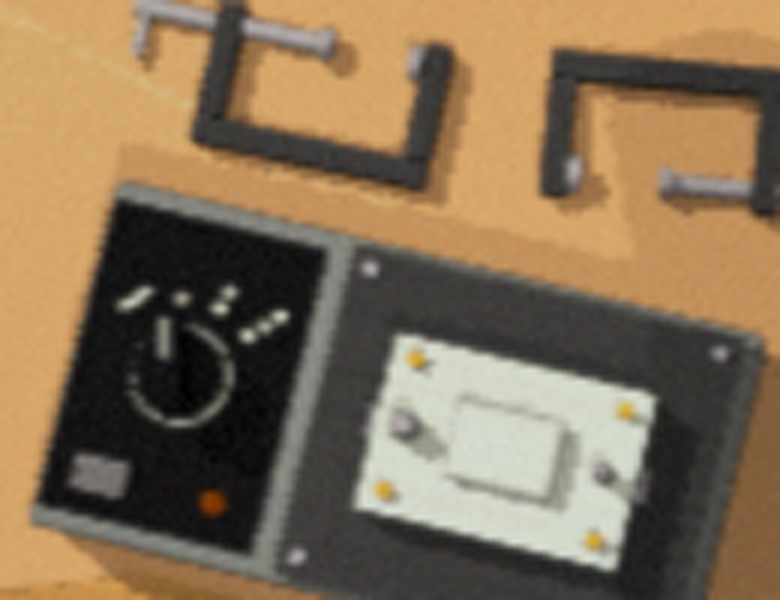

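View pics/t_up.png

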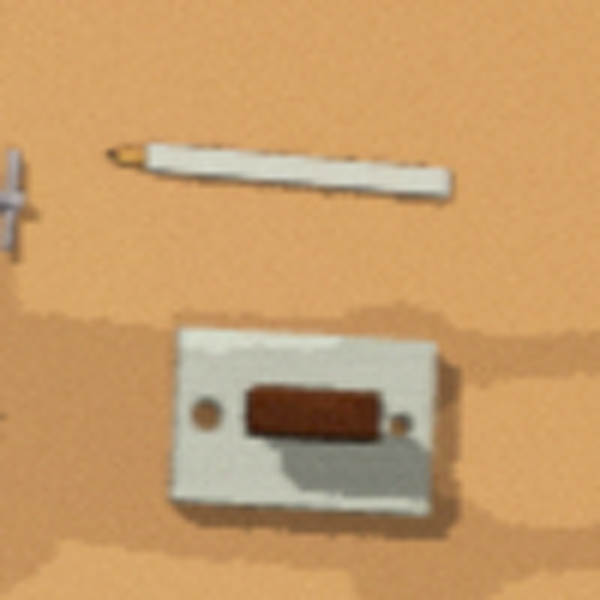

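The top picture shows the station on the left, with the knob at about (220,192), the block at about (274,206) and the big dowel towards the panel at (257,200). The upper half is at about (381,200). Its bigger hole is on the left at (364,198), which is the same sense as the big dowel. I'll fit the poses from sub-pixel features next.

```bash
cat > h.py <<'E'
import numpy as np, cv2
from scipy.optimize import least_squares
from cell import r, state, cams, finder, inverse_kinematics
def proj(n,P):
    c=cams.calibration(n); return cv2.projectPoints(np.asarray(P,float).reshape(-1,3),c["rvec"],c["tvec"],c["mtx"],None)[0].reshape(-1,2)
def place(p,L,z0=0):
    c,s=np.cos(p[2]),np.sin(p[2]); L=np.asarray(L,float).reshape(-1,3)
    return np.c_[p[0]+c*L[:,0]-s*L[:,1],p[1]+s*L[:,0]+c*L[:,1],z0+L[:,2]]
def fit(obs,p0,z0):  # obs: list of (cam,local,pixel)
    def f(p): return np.concatenate([proj(n,place(p,l,z0))[0]-px for n,l,px in obs])
    s=least_squares(f,p0,loss='soft_l1'); return s.x,s.fun.reshape(-1,2) 
def unproj(n,px,z):
    c=cams.calibration(n);R=cv2.Rodrigues(c["rvec"])[0];C=-R.T@c["tvec"]
    d=R.T@np.linalg.inv(c["mtx"])@np.array([px[0],px[1],1.]); return C+d*(z-C[2])/d[2]
E
python3 - <<'E'
from h import *
def cr(x,y,o=(190,130)): return np.array([(x+.5)/6-.5+o[0],(y+.5)/6-.5+o[1]])
im=cv2.imread("pics/top0.png"); hsv=cv2.cvtColor(im,cv2.COLOR_BGR2HSV)
print([ (np.round(unproj("top",cr(*p),.088),4)) for p in [(417,360),(627,412),(385,491),(594,541)]])
# left of picture = +y ; top = +x
pins={(31,50):(417,360),(31,-50):(627,412),(-31,50):(385,491),(-31,-50):(594,541)}
obs=[("top",(a/1e3,b/1e3,.006),cr(*v)) for (a,b),v in pins.items()]
obs+=[("top",(.042,.062,0),cr(402,334)),("top",(.042,-.062,0),cr(657,397)),("top",(-.042,-.062,0),cr(617,572)),("top",(-.042,.062,0),cr(355,507))]
obs+=[("top",(0,.047,.018),cr(400,423)),("top",(0,-.047,.018),cr(603,472))]
p,res=fit(obs,[.53,.17,-.2],.082);print("lower",p,np.round(res,2).tolist())
np.save("lower.npy",p)
k=place(p,[0,.16,0])[0];print("knob",k)
for nm,px in dict(bar=(135,298),d1=(181,298),d2=(225,300),d3=(265,325)).items():
    q=unproj("top",cr(*px),.051)[:2]-k[:2];print(nm,np.degrees(np.arctan2(q[1],q[0])))
kz=.05+.031
for z in (.093,):
  a=unproj("top",cr(163,320),z)[:2];b=unproj("top",cr(167,357),z)[:2]
  print("pointer ends",a,b,np.degrees(np.arctan2(*(a-b)[::-1])), np.degrees(np.arctan2(*(a-k[:2])[::-1])))
print("knob px",proj("top",[[k[0],k[1],.05],[k[0],k[1],.093]]), cr(180,375))
o=(330,130)
ob=[("top",(.042,.062,.02),cr(180,328,o)),("top",(.042,-.062,.02),cr(437,342,o)),("top",(-.042,-.062,.02),cr(431,514,o)),("top",(-.042,.062,.02),cr(172,500,o)),
 ("top",(0,.047,.02),cr(207,413,o)),("top",(0,-.047,.02),cr(401,424,o)),
 ("top",(.012,.032,.062),cr(248,385,o)),("top",(.012,-.032,.062),cr(381,391,o)),("top",(-.012,-.032,.062),cr(379,440,o)),("top",(-.012,.032,.062),cr(246,435,o))]
p,res=fit(ob,[.54,-.18,0],0);print("upper",p,np.round(res,2).tolist());np.save("upper.npy",p)
# overlay check on side
for n in("side","top"):
  s=cv2.imread(f"pics/{n}0.png"); s=cv2.resize(s,None,fx=4,fy=4,interpolation=cv2.INTER_CUBIC)
  L=np.load("lower.npy")
  for P,z in((place(L,[(.042,.062,0),(.042,-.062,0),(-.042,-.062,0),(-.042,.062,0)],.082),0),(place(p,[(.042,.062,.02),(.042,-.062,.02),(-.042,-.062,.02),(-.042,.062,.02)]),0),(place(p,[(.012,.032,.062),(.012,-.032,.062),(-.012,-.032,.062),(-.012,.032,.062)]),0)):
    cv2.polylines(s,[np.round(proj(n,P)*4+1.5).astype(int)],True,(0,0,255),1)
  for q in proj(n,np.r_[place(L,[(0,.047,.018),(0,-.047,.018)],.082),place(L,[(0,.16,.011)],.082),place(p,[(0,.047,.02),(0,-.047,.02)])]): cv2.circle(s,tuple(np.round(q*4+1.5).astype(int)),3,(0,255,0),-1)
  s=s[580:1180,740:1540] if n=="side" else s[600:1040,760:1560+100]
  cv2.imwrite(f"pics/ov_{n}.png",s[:, :800] if n=="side" else cv2.resize(s,(800,int(440*800/900))))
E
```

```text
[array([0.5595, 0.1627, 0.088 ]), array([0.538, 0.065, 0.088]), array([0.4985, 0.1752, 0.088 ]), array([0.4781, 0.0784, 0.088 ])]
lower [ 0.51857043  0.12033419 -0.21294158] [[0.01, 0.01], [0.04, -0.1], [-0.2, -0.13], [0.13, 0.14], [-0.47, -0.25], [0.26, -0.21], [-0.36, -0.03], [-0.12, 0.16], [0.65, 0.21], [0.09, 0.18]]
knob [0.55238418 0.27672035 0.        ]
bar 33.9092757065546
d1 4.624951886569171
d2 -25.66222255857299
d3 -55.378416257262366
pointer ends [0.57425076 0.27965613] [0.55717844 0.27707872] 8.585129261029834 7.646738515496657
knob px [[220.3189506  192.42813864]
 [217.47166336 190.81372584]] [219.58333333 192.08333333]
upper [ 0.54701964 -0.1824207  -0.02518373] [[-0.09, -0.07], [-0.42, -0.18], [-0.51, -0.09], [-0.05, 0.01], [-0.08, 0.37], [-0.11, 0.23], [0.1, -0.26], [0.55, -0.08], [0.56, 0.21], [0.07, -0.14]]
```

```bash
sleep 1
```

```text
(no output)
```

View pics/ov_side.png

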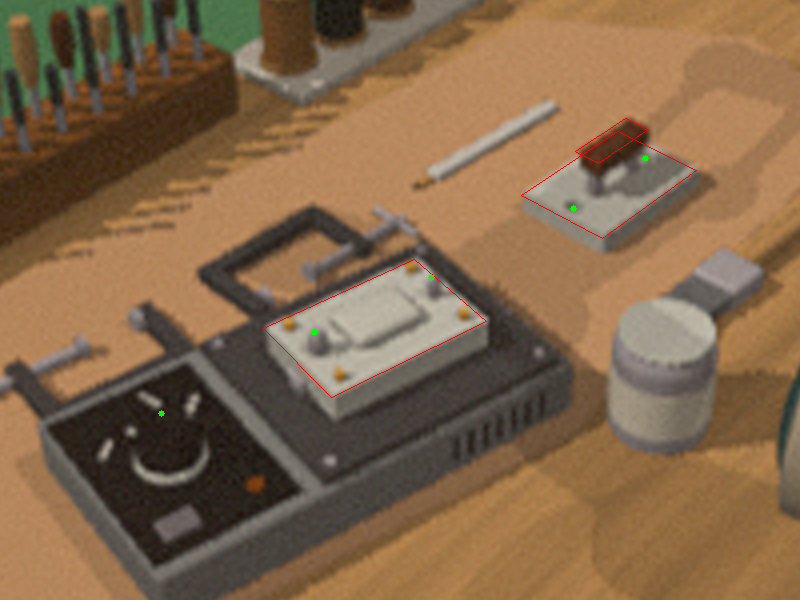

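View pics/ov_top.png

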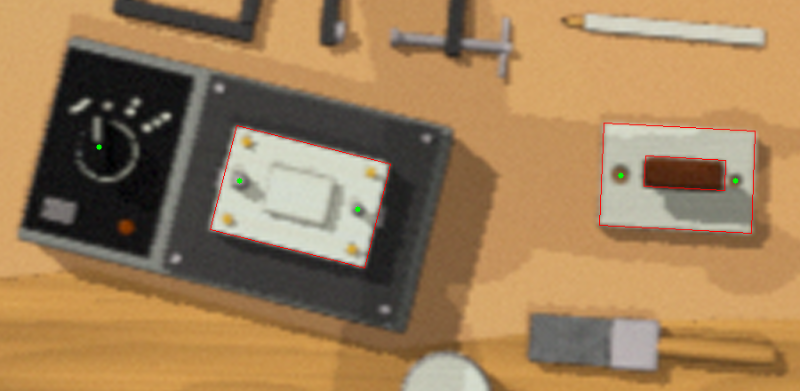

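Both fits agree with the pictures. The pointer direction is about 5–8°, and the one-dot mark is at 4.6°, so the knob starts at one dot. The two-dot mark is at −25.7°. Next I'll check reach and turn the knob.

```bash
cat >> h.py <<'E'
def rot(a): # tool down, tool x at angle a (rad)
    c,s=np.cos(a),np.sin(a); return np.array([[c,s,0],[s,-c,0],[0,0,-1.]])
E
python3 - <<'E'
from h import *
L=np.load("lower.npy");U=np.load("upper.npy");k=place(L,[0,.16,0])[0]
print(r.tips_ahead,state()["clock"])
for h in (0,np.pi,-np.pi):
  for nm,p,a in (("k1",[k[0],k[1],.082],np.radians(4.6)),("k2",[k[0],k[1],.082],np.radians(-25.4)),("up",[U[0],U[1],.047],U[2]),("lo",[L[0],L[1],.129],L[2])):
    q=inverse_kinematics(p,rot(a+h)); print(h,nm,None if q is None else np.round(q,2))
E
```

```text
0.014 1.0
0 k1 [ 0.35  0.47  1.64 -0.    1.03  1.84]
0 k2 [ 0.35  0.47  1.64 -0.    1.03  2.37]
0 up [-0.44  0.45  1.77 -0.    0.91  1.15]
0 lo [ 0.1   0.31  1.77 -0.    1.06  1.88]
3.141592653589793 k1 [ 0.35  0.47  1.64 -0.    1.03 -1.3 ]
3.141592653589793 k2 [ 0.35  0.47  1.64 -0.    1.03 -0.78]
3.141592653589793 up [-0.44  0.45  1.77 -0.    0.91 -1.99]
3.141592653589793 lo [ 0.1   0.31  1.77 -0.    1.06 -1.26]
-3.141592653589793 k1 [ 0.35  0.47  1.64 -0.    1.03 -1.3 ]
-3.141592653589793 k2 [ 0.35  0.47  1.64 -0.    1.03 -0.78]
-3.141592653589793 up [-0.44  0.45  1.77 -0.    0.91 -1.99]
-3.141592653589793 lo [ 0.1   0.31  1.77 -0.    1.06 -1.26]
```

```bash
python3 - <<'E'
from h import *
L=np.load("lower.npy");k=place(L,[0,.16,0])[0]
A=np.radians(4.6)+np.pi
W=lambda t:print(t,np.round(state()["wrist_force"],1),np.round(state()["moment"],2),"w",round(state()["grip_width"],4),round(state()["clock"],2))
r.movep([k[0],k[1],.16],rot(A)); r.gripper_to(.045)
W("above"); hit=r.move_linear([k[0],k[1],.083],rate=.08,max_force=6);print(hit,state()["position"]);W("down")
r.gripper_to(.0,30);W("grip")
r.movep([k[0],k[1],.083],rot(A-np.radians(33)));W("turned")
r.movep([k[0],k[1],.083],rot(A-np.radians(30)));W("back")
r.gripper_to(.045);W("open")
r.move_linear([k[0],k[1],.17],rate=.15)
r.movep([.5,-.05,.25],rot(A));
im=cams.grab_frame("top");cv2.imwrite("pics/top1.png",im[:,:,::-1]);s=cams.grab_frame("side");cv2.imwrite("pics/side1.png",s[:,:,::-1])
f=lambda i,x,y:cv2.resize(i[y:y+100,x:x+100,::-1],None,fx=4,fy=4,interpolation=cv2.INTER_CUBIC)
cv2.imwrite("pics/k1.png",np.hstack([f(im,180,140),f(s,180,210)]))
E
```

```text
above [0.7 1.  0.2] [-0.02  0.06  0.05] w 0.045 4.62
False [0.55286654 0.27689553 0.08353813]
down [-0.5 -0.4 -0.2] [-0.04 -0.03  0.05] w 0.0449 5.73
grip [-0.7  4.7  2.6] [ 0.62  0.18 -0.05] w 0.0134 6.11
turned [-2.7  3.   5.4] [0.73 0.33 0.1 ] w 0.0132 6.72
back [-1.9  3.3  5. ] [ 0.57  0.26 -0.09] w 0.0135 6.97
open [ 0.6 -0.4 -0.3] [-0.03 -0.01  0.02] w 0.0449 7.38
```

View pics/k1.png

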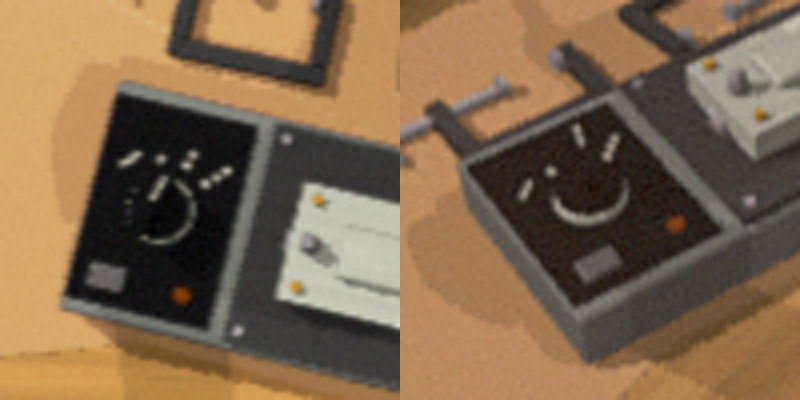

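The pointer line in the top view now runs from (152,200) to (162,180) in the enlarged crop. That is about −27°, on the two-dot mark at −25.7°. Next I'll grasp the upper half and lift it.

```bash
python3 - <<'E'
from h import *
L=np.load("lower.npy");U=np.load("upper.npy")
W=lambda t:print(t,np.round(state()["wrist_force"],1),np.round(state()["moment"],2),"w",round(state()["grip_width"],4),round(state()["clock"],2))
r.movep([U[0],U[1],.14],rot(U[2]+np.pi)); r.gripper_to(.06);W("above")
print(r.move_linear([U[0],U[1],.045],rate=.1,max_force=6));W("down")
r.gripper_to(0,100);W("grip")
r.move_linear([U[0],U[1],.20],rate=.12);W("lift")
r.movep([L[0],L[1],.22],rot(L[2]+np.pi));W("over")
np.save("st.npy",np.r_[state()["position"],state()["ee_rot"].ravel()] if hasattr(state()["ee_rot"],"ravel") else 0)
for n in("top","side"):
  im=cams.grab_frame(n);cv2.imwrite(f"pics/{n}2.png",im[:,:,::-1])
print(state()["position"],np.round(state()["ee_rot"],4))
t=cv2.imread("pics/top2.png");s=cv2.imread("pics/side2.png")
f=lambda i,x,y:cv2.resize(i[y:y+100,x:x+130],None,fx=6,fy=6,interpolation=cv2.INTER_CUBIC)
cv2.imwrite("pics/t2c.png",f(t,210,140));cv2.imwrite("pics/s2c.png",f(s,210,155))
E
```

```text
above [ 0.7  0.6 -0.8] [ 0.04 -0.    0.  ] w 0.0606 10.53
True
down [-0.9  0.8  8.5] [0.08 0.22 0.01] w 0.0599 11.22
grip [-0.5  1.  29.1] [ 0.15  0.13 -0.  ] w -0.0001 11.82
lift [-0.2 -0.1 -0.5] [ 0.03 -0.02 -0.  ] w -0.0 13.06
over [-0.8  0.3  0.8] [-0.01  0.01 -0.01] w -0.0002 14.22
[0.51902988 0.11914452 0.21976556] [[-9.771e-01  2.128e-01 -1.000e-04]
 [ 2.128e-01  9.771e-01 -5.000e-04]
 [ 0.000e+00 -5.000e-04 -1.000e+00]]
```

View pics/t2c.png

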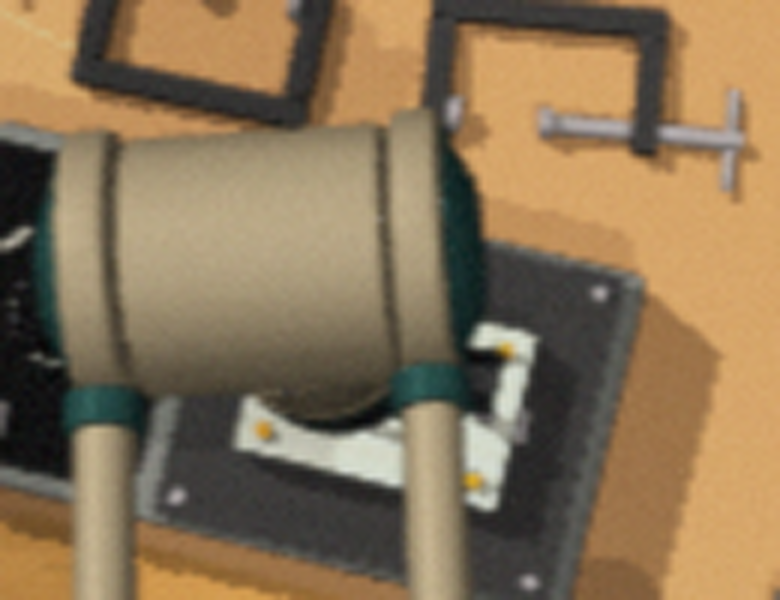

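View pics/s2c.png

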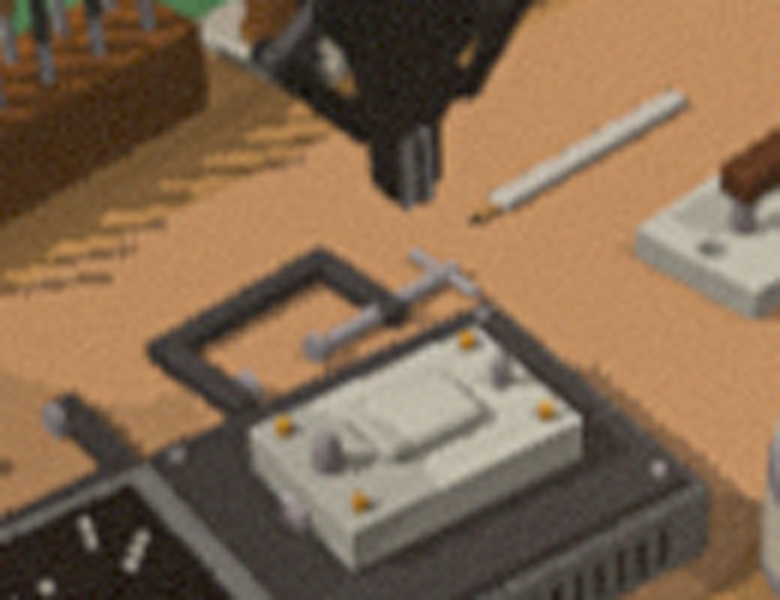

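I made a mistake. The jaws opened along the handle rather than across it, so a finger stopped on the bar (8.5 N) and nothing was grasped. The side view shows the upper half still lying at about (330,190). I'll check whether it shifted.

```bash
python3 - <<'E'
import cv2,numpy as np
a=cv2.imread("pics/top0.png");b=cv2.imread("pics/top2.png");c=cv2.imread("pics/side0.png");d=cv2.imread("pics/side2.png")
f=lambda i,x,y:cv2.resize(i[y:y+60,x:x+80],None,fx=5,fy=5,interpolation=cv2.INTER_CUBIC)
cv2.imwrite("pics/cmp.png",np.vstack([np.hstack([f(a,345,170),f(b,345,170)]),np.hstack([f(c,300,165),f(d,300,165)])]))
for p,q,(x,y) in((a,b,(352,180)),(c,d,(312,170))):
  m=p[y:y+45,x:x+55]; R=cv2.matchTemplate(q[y-6:y+51,x-6:x+61],m,cv2.TM_CCOEFF_NORMED);print(cv2.minMaxLoc(R)[1::2])
  print(cv2.phaseCorrelate(cv2.cvtColor(p,6)[y:y+45,x:x+55].astype(float),cv2.cvtColor(q,6)[y:y+45,x:x+55].astype(float)))
E
```

```text
(0.9738069772720337, (6, 6))
((-0.004859987807606103, 0.6183665107515317), 0.9538824708694211)
(0.9483234286308289, (6, 6))
((0.05314339729704187, 0.6294881355100443), 0.8106414278835111)
```

View pics/cmp.png

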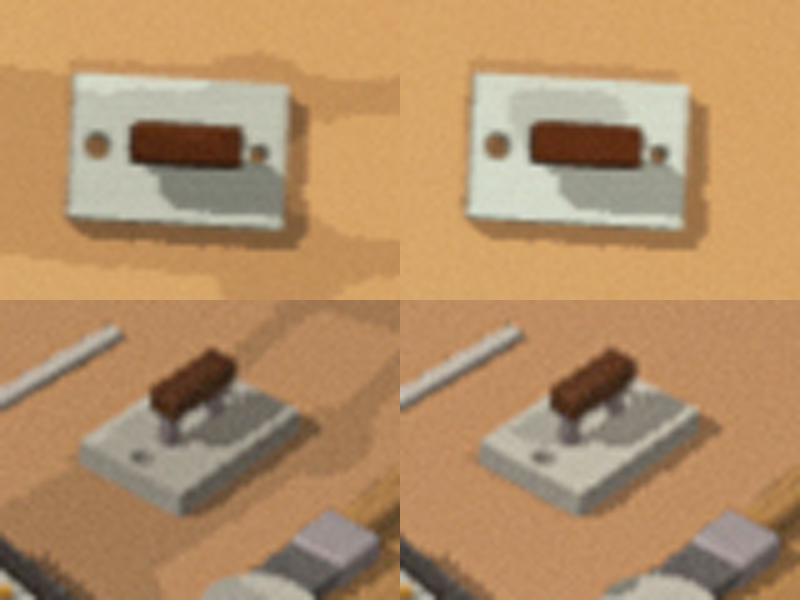

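The upper half has not moved, within sub-pixel accuracy (the pixel differences are shadows). I'll regrasp it with the jaws across the bar.

```bash
python3 - <<'E'
from h import *
import sys
L=np.load("lower.npy");U=np.load("upper.npy")
W=lambda t:print(t,np.round(state()["wrist_force"],1),np.round(state()["moment"],2),"w",round(state()["grip_width"],4),round(state()["clock"],2))
R=rot(U[2]+np.pi/2); print("jaw·x",R[:,1]@[np.cos(U[2]),np.sin(U[2]),0], inverse_kinematics([U[0],U[1],.047],R), inverse_kinematics([L[0],L[1],.129],rot(L[2]+np.pi/2)))
r.movep([U[0],U[1],.14],R); r.gripper_to(.06);W("above")
if r.move_linear([U[0],U[1],.046],rate=.1,max_force=5): W("hit"); sys.exit()
W("down")
r.gripper_to(0,100);W("grip")
if state()["grip_width"]<.018: sys.exit()
r.move_linear([U[0],U[1],.18],rate=.12);W("lift")
r.movep([L[0],L[1],.20],rot(L[2]+np.pi/2));W("over")
for n in("top","side"):
  im=cams.grab_frame(n);cv2.imwrite(f"pics/{n}3.png",im[:,:,::-1])
print(state()["position"],np.round(state()["ee_rot"],4))
t=cv2.imread("pics/top3.png");s=cv2.imread("pics/side3.png")
f=lambda i,x,y:cv2.resize(i[y:y+100,x:x+130],None,fx=6,fy=6,interpolation=cv2.INTER_CUBIC)
cv2.imwrite("pics/t3c.png",f(t,210,140));cv2.imwrite("pics/s3c.png",f(s,210,155))
E
```

```text
jaw·x 1.0 [-4.42529437e-01  4.53925246e-01  1.77461761e+00 -4.44089210e-16
  9.13049801e-01 -4.17345705e-01] [ 9.72766924e-02  3.05562801e-01  1.77389024e+00 -4.44089210e-16
  1.06213961e+00  3.10218270e-01]
above [-0.2 -0.3 -0.4] [-0.01  0.01 -0.05] w 0.06 16.12
down [ 0.2 -1.1 -0.1] [ 0.04 -0.05 -0.01] w 0.0601 17.22
grip [-0.3  0.3  5.9] [ 0.01  0.2  -0.02] w 0.0223 17.64
lift [-0.7 -0.7 -5.6] [ 0.01 -0.03  0.  ] w 0.0224 18.91
over [-0.3 -0.3 -4.7] [-0.02  0.01  0.01] w 0.0226 20.07
[0.51909593 0.1190659  0.19981411] [[ 2.128e-01  9.771e-01  0.000e+00]
 [ 9.771e-01 -2.128e-01 -7.000e-04]
 [-6.000e-04  2.000e-04 -1.000e+00]]
```

View pics/t3c.png

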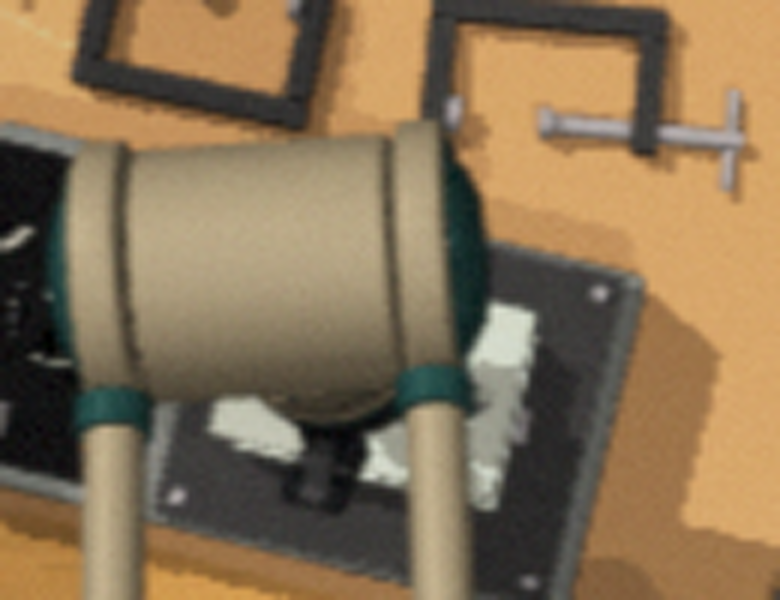

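View pics/s3c.png

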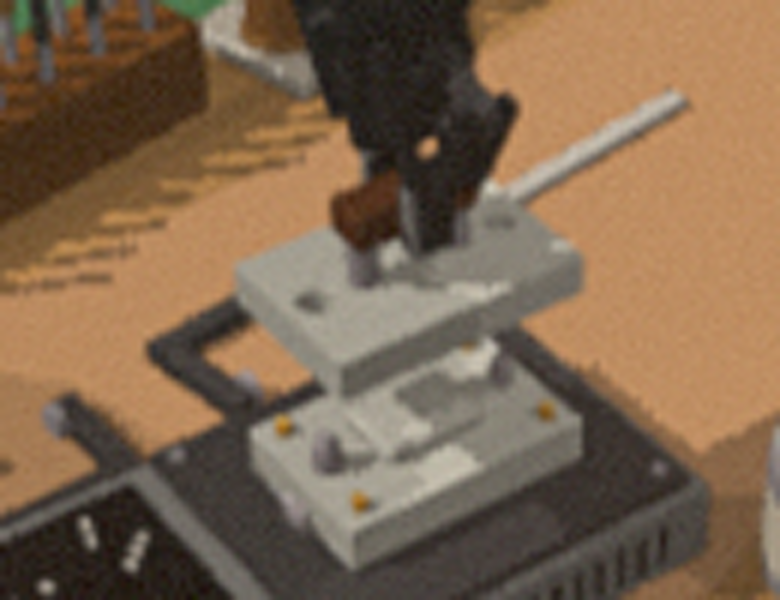

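The upper half is held level with the big hole (side crop about (312,302)) over the panel-side dowel (325,450). The force shows about 5 N of weight. I'll now measure its offset from the lower half in this one side picture, so calibration errors cancel.

```bash
python3 - <<'E'
from h import *
L=np.load("lower.npy");tcp=np.array([0.51909593,0.1190659,0.19981])
cr=lambda x,y:np.array([(x+.5)/6-.5+210,(y+.5)/6-.5+155])
zb=tcp[2]-.0462
ob=[((.042,.062,.02),(237,271)),((-.042,.062,.02),(344,373)),((-.042,-.062,.02),(583,260)),((0,.047,.02),(312,301)),((0,-.047,.02),(500,220)),((-.042,.062,0),(344,397)),((-.042,-.062,0),(582,286))]
p,res=fit([("side",l,cr(*x)) for l,x in ob],[*tcp[:2],L[2]],zb);print("upper",p,np.round(res,2).tolist())
ol=[((.042,.062,0),(250,436)),((-.042,.062,0),(355,533)),((-.042,-.062,0),(581,419)),((.042,-.062,0),(484,316)),((.031,.05,.005),(284,427)),((.031,-.05,.005),(467,341)),((-.031,.05,.005),(360,502)),((-.031,-.05,.005),(546,411)),((0,.047,.018),(322,433)),((0,-.047,.018),(498,356))]
l,res=fit([("side",a,cr(*x)) for a,x in ol],L,.082);print("lower",l,L,np.round(res,2).tolist())
s=cv2.resize(cv2.imread("pics/side3.png"),None,fx=6,fy=6,interpolation=cv2.INTER_CUBIC)
for q,z in((p,zb+.02),(l,.082)):
  cv2.polylines(s,[np.round(proj("side",place(q,[(.042,.062,0),(.042,-.062,0),(-.042,-.062,0),(-.042,.062,0)],z))*6+2.5).astype(int)],True,(0,0,255),1)
for P in (*place(p,[(0,.047,.02),(0,-.047,.02)],zb),*place(l,[(0,.047,.018),(0,-.047,.018)],.082)):
  cv2.circle(s,tuple(np.round(proj("side",P)[0]*6+2.5).astype(int)),3,(0,255,0),-1)
cv2.imwrite("pics/s3o.png",s[930:1530,1260:2040])
E
```

```text
upper [ 0.51924437  0.11671448 -0.20046191] [[-0.65, -0.62], [-0.26, -1.0], [0.11, -0.91], [0.79, 0.22], [-0.39, 0.2], [0.19, 1.25], [0.25, 0.87]]
lower [ 0.51807156  0.11839466 -0.21022872] [ 0.51857043  0.12033419 -0.21294158] [[-0.16, -0.79], [-0.51, 0.25], [0.25, 0.15], [-1.54, 1.82], [0.03, -0.32], [0.03, -0.15], [0.11, -0.27], [0.1, -0.29], [0.63, 0.69], [0.41, -0.21]]
```

View pics/s3o.png

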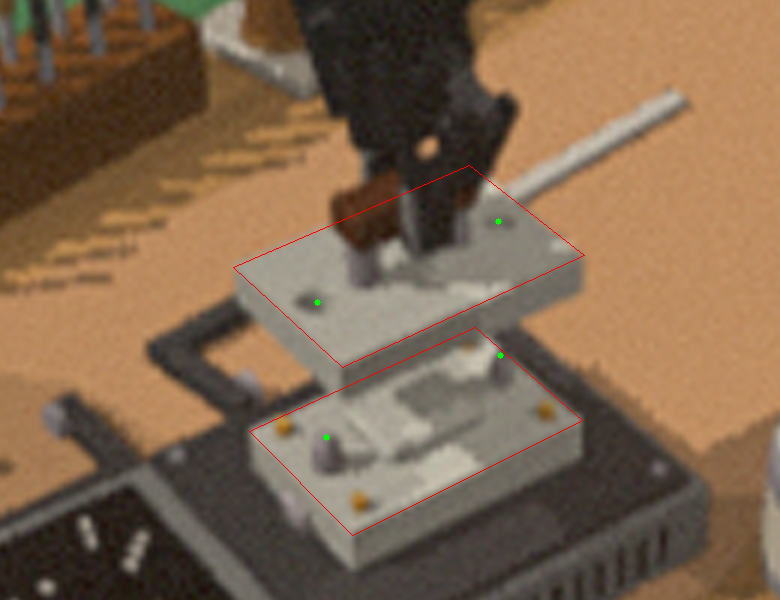

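```bash
python3 - <<'E'
from h import *
L=np.load("lower.npy")
T=L[:2]+[-.0005,.0012]; np.save("T.npy",T)
def W(t):
  s=state();print(t,np.round(s["position"],4),np.round(s["wrist_force"],1),np.round(s["moment"],2),"w",round(s["grip_width"],4),round(s["clock"],2))
r.move_linear([*T,.152],rot(L[2]+np.pi/2),rate=.08);W("pre")
for z in (.144,.140,.137,.1345):
  h=r.move_linear([*T,z],rate=.03,max_force=8);W((z,h))
  if h:break
im=cams.grab_frame("side");cv2.imwrite("pics/side4.png",im[:,:,::-1])
cv2.imwrite("pics/s4c.png",cv2.resize(im[155:255,210:340,::-1],None,fx=6,fy=6,interpolation=cv2.INTER_CUBIC))
E
```

```text
pre [0.5186 0.1215 0.1523] [ 0.3 -0.5 -4.6] [-0.   -0.03  0.05] w 0.0225 20.93
(0.144, False) [0.5179 0.1216 0.1439] [-0.1 -0.8 -4.3] [-0.01 -0.03  0.03] w 0.0223 21.34
(0.14, False) [0.5179 0.1215 0.1398] [ 0.3 -0.2 -4. ] [ 0.02 -0.02 -0.02] w 0.0226 21.62
(0.137, False) [0.5179 0.1215 0.1368] [-0.7  0.4 -5.1] [ 0.07 -0.01 -0.01] w 0.0223 21.88
(0.1345, False) [0.5185 0.1216 0.1349] [ 0.5  0.2 -2.1] [-0.08 -0.03  0.01] w 0.0223 22.12
```

View pics/s4c.png

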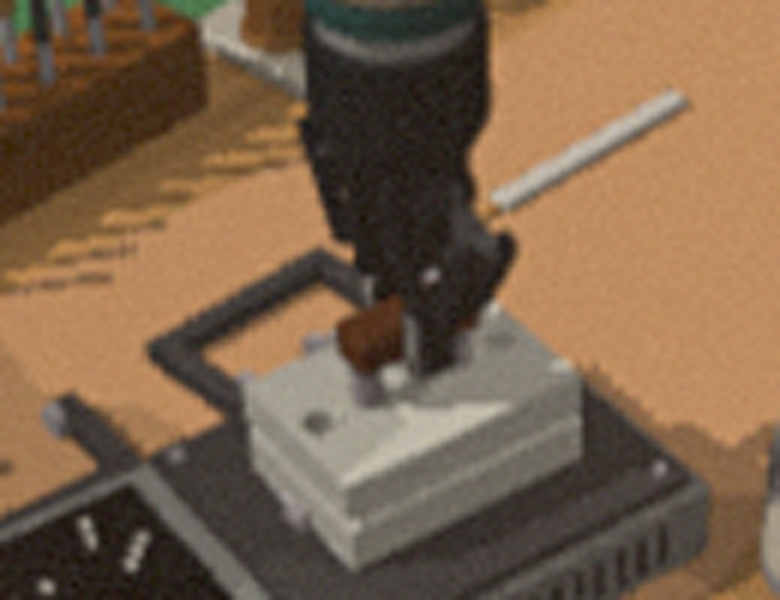

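The dowels have entered both holes and the plate rests on the pins: TCP z is 0.1349 and the side forces are near zero. Now I'll press.

```bash
python3 - <<'E'
from h import *
T=np.load("T.npy")
def W(t):
  s=state();print(t,np.round(s["position"],4),np.round(s["wrist_force"],1),np.round(s["moment"],2),"w",round(s["grip_width"],4),round(s["clock"],2));return s
for z in np.arange(.1335,.120,-.001):
  r.move_linear([*T,z],rate=.02); r.sleep(.15); s=W(round(z,4))
  if s["wrist_force"][2]>17: break
im=cams.grab_frame("side");cv2.imwrite("pics/side5.png",im[:,:,::-1])
cv2.imwrite("pics/s5c.png",cv2.resize(im[155:255,210:340,::-1],None,fx=6,fy=6,interpolation=cv2.INTER_CUBIC))
E
```

```text
0.1335 [0.5185 0.1215 0.134 ] [-0.8  0.2  2.8] [-0.08  0.02 -0.02] w 0.0223 22.57
0.1325 [0.5185 0.1215 0.1327] [-0.6  0.7  3.7] [-0.05 -0.01 -0.03] w 0.0228 22.98
0.1315 [0.5185 0.1216 0.1318] [ 1.  -0.4  5. ] [-0.09 -0.02 -0.01] w 0.0228 23.38
0.1305 [0.5185 0.1215 0.1309] [-0.  -1.2  6.1] [-0.05  0.01 -0.06] w 0.0227 23.77
0.1295 [0.5185 0.1216 0.1301] [-0.6 -0.1  7.4] [-0.06  0.1  -0.03] w 0.0229 24.18
0.1285 [0.5185 0.1216 0.1292] [-1.   0.5  8.2] [-0.07  0.09  0.  ] w 0.0224 24.57
0.1275 [0.5185 0.1216 0.1288] [-0.9 -0.8 11.7] [-0.11  0.36 -0.01] w 0.0226 24.98
0.1265 [0.5186 0.1216 0.1288] [-3.5 -0.6 16.8] [-0.09  0.66 -0.05] w 0.0229 25.38
0.1255 [0.5186 0.1216 0.1288] [-4.7 -1.2 22.7] [-0.18  0.95 -0.  ] w 0.0222 25.77
```

View pics/s5c.png

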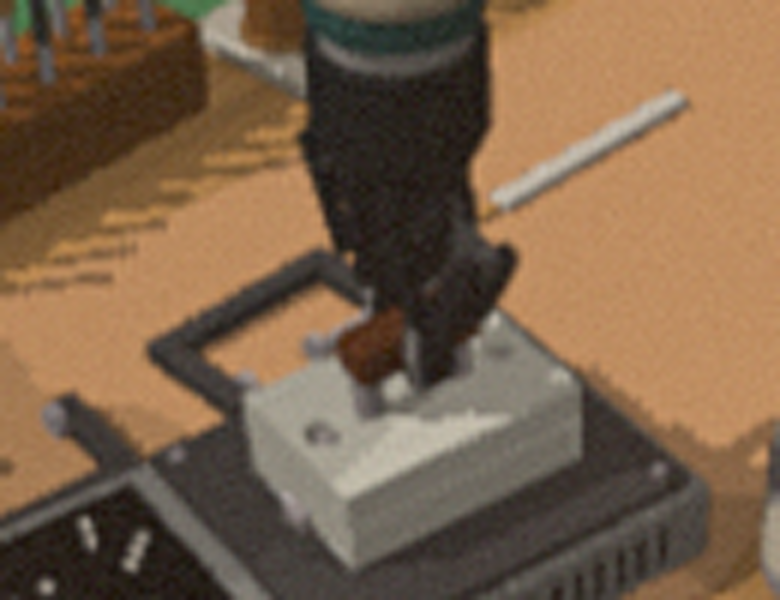

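The plate came to a hard stop at z 0.1288 after 6 mm of travel, and the seam has disappeared in the side view (crop about (350,500)–(580,410)). I'll ease the 5 N side load, check that the selector hasn't moved, and look for tilt.

```bash
python3 - <<'E'
from h import *
T=np.load("T.npy")+[-.0008,-.0002]
def W(t):
  s=state();print(t,np.round(s["position"],4),np.round(s["wrist_force"],1),np.round(s["moment"],2),np.round(s["ee_rot"][:,2] if hasattr(s["ee_rot"],"shape") else [x[2] for x in s["ee_rot"]],4),round(s["clock"],2))
W("now");r.move_linear([*T,.1253],rate=.01);r.sleep(.4);W("a");r.sleep(.5);W("b")
for n in("side","top"):
  im=cams.grab_frame(n);cv2.imwrite(f"pics/{n}6.png",im[:,:,::-1])
s=cv2.imread("pics/side6.png");t=cv2.imread("pics/top6.png")
f=lambda i,x,y:cv2.resize(i[y:y+80,x:x+80],None,fx=5,fy=5,interpolation=cv2.INTER_CUBIC)
cv2.imwrite("pics/f.png",np.hstack([f(s,240,200),f(s,190,225)]));cv2.imwrite("pics/t6.png",t)
E
```

```text
now [0.5186 0.1216 0.1288] [-3.4 -0.7 23.4] [-0.2   1.01 -0.04] [ 2.6e-03  2.0e-04 -1.0e+00] 25.82
a [0.5185 0.1216 0.1288] [-3.  -1.2 23.3] [-0.13  0.87 -0.02] [ 4.3e-03  6.0e-04 -1.0e+00] 26.48
b [0.5186 0.1216 0.1288] [-3.6 -0.1 23.2] [-0.06  0.86  0.04] [ 4.3e-03  6.0e-04 -1.0e+00] 26.98
```

View pics/f.png

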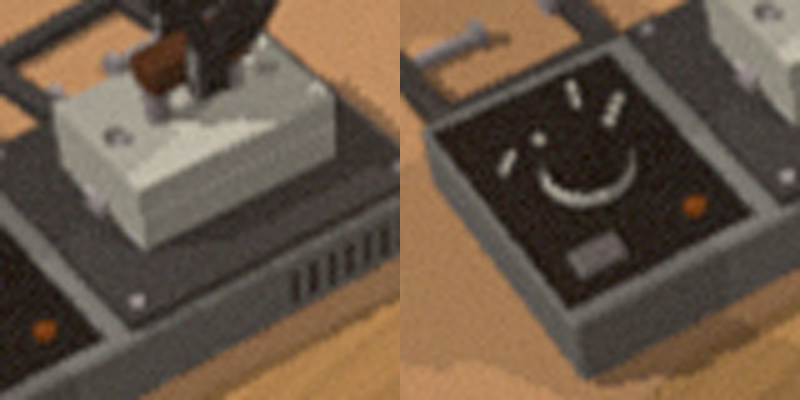

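View pics/t6.png

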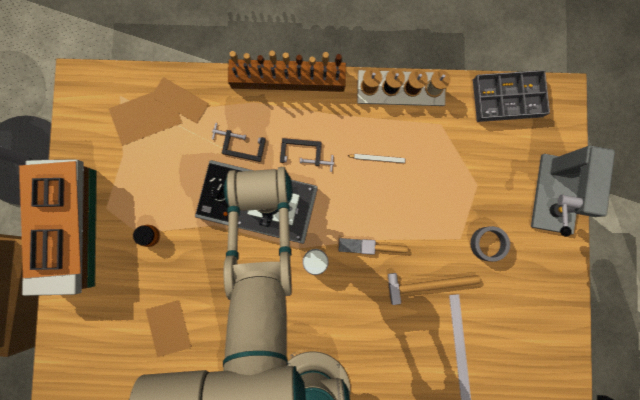

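Nothing else has moved, and the selector still looks right. The tool is 0.0043 rad off vertical under load because of arm compliance, so I'll counter that to be sure the faces meet evenly.

```bash
python3 - <<'E'
from h import *
T0=np.load("T.npy");L=np.load("lower.npy");R0=rot(L[2]+np.pi/2)
def W(t):
  r.sleep(.3);F=[];M=[]
  for _ in range(5): s=state();F.append(s["wrist_force"]);M.append(s["moment"]);r.sleep(.03)
  F=np.mean(F,0);M=np.mean(M,0)
  print(t,np.round(s["position"],5),np.round(F,1),np.round(M,2),"Myface~",round(M[1]+.18*F[0],2),np.round(np.array(s["ee_rot"])[:,2],4),round(s["clock"],2));return s
W(0)
for d in (.006,.012,.018):
  R=cv2.Rodrigues(np.array([0,d,0]))[0]@R0
  r.move_linear([*(T0),.1253],R,rate=.01);s=W(d)
  if abs(np.array(s["ee_rot"])[0,2])<.0008: break
E
```

```text
0 [0.51854 0.12156 0.12877] [-3.6 -0.5 23.1] [-0.07  0.82 -0.  ] Myface~ 0.18 [ 4.3e-03  6.0e-04 -1.0e+00] 27.51
0.006 [0.51857 0.12158 0.12879] [-6.2 -0.5 24.5] [-0.18  0.71 -0.01] Myface~ -0.41 [-2.9e-03  1.0e-04 -1.0e+00] 28.23
0.012 [0.51877 0.12151 0.12894] [-6.1 -1.4 24.9] [-0.21  0.58 -0.  ] Myface~ -0.51 [-0.0084 -0.     -1.    ] 28.94
0.018 [0.51898 0.12148 0.12911] [-5.9 -1.6 25.1] [-0.19  0.51  0.01] Myface~ -0.55 [-1.390e-02 -1.000e-04 -9.999e-01] 29.66
```

The face moment levels off near −0.55 Nm once the tool tips too far, and z rises. At 0 rad it was only 0.18 Nm, so the faces were flat there. I'll settle between the two, at about 0.002 rad.

```bash
python3 - <<'E'
from h import *
T0=np.load("T.npy");L=np.load("lower.npy");R0=rot(L[2]+np.pi/2)
def W(t):
  r.sleep(.4);F=[];M=[]
  for _ in range(6): s=state();F.append(s["wrist_force"]);M.append(s["moment"]);r.sleep(.03)
  F=np.mean(F,0);M=np.mean(M,0)
  print(t,np.round(s["position"],5),np.round(F,1),np.round(M,2),"Myface~",round(M[1]+.18*F[0],2),np.round(np.array(s["ee_rot"])[:,2],4),"w",round(s["grip_width"],4),round(s["clock"],2));return s
for d,z in ((0,.1253),(.002,.1250)):
  R=cv2.Rodrigues(np.array([0,d,0]))[0]@R0
  r.move_linear([*(T0+[-.0008,-.0002]),z],R,rate=.01);W(d)
im=cams.grab_frame("side");cv2.imwrite("pics/side7.png",im[:,:,::-1])
cv2.imwrite("pics/s7c.png",cv2.resize(im[155:275,180:340,::-1],None,fx=5,fy=5,interpolation=cv2.INTER_CUBIC))
E
```

```text
Traceback (most recent call last):
cv2.error: OpenCV(4.12.0) /io/opencv/modules/calib3d/src/calibration_base.cpp:151: error: (-210:Unsupported format or combination of formats) The matrices must have 32f or 64f data type in function 'Rodrigues'
```

```bash
python3 - <<'E'
from h import *
T0=np.load("T.npy");L=np.load("lower.npy");R0=rot(L[2]+np.pi/2)
def W(t):
  r.sleep(.4);F=[];M=[]
  for _ in range(6): s=state();F.append(s["wrist_force"]);M.append(s["moment"]);r.sleep(.03)
  F=np.mean(F,0);M=np.mean(M,0)
  print(t,np.round(s["position"],5),np.round(F,1),np.round(M,2),"Myface~",round(M[1]+.18*F[0],2),np.round(np.array(s["ee_rot"])[:,2],4),"w",round(s["grip_width"],4),round(s["clock"],2));return s
for d,z in ((0.,.1253),(.002,.1250)):
  R=cv2.Rodrigues(np.array([0.,d,0.]))[0]@R0
  r.move_linear([*(T0+[-.0008,-.0002]),z],R,rate=.01);W(d)
im=cams.grab_frame("side");cv2.imwrite("pics/side7.png",im[:,:,::-1])
cv2.imwrite("pics/s7c.png",cv2.resize(im[155:275,180:340,::-1],None,fx=5,fy=5,interpolation=cv2.INTER_CUBIC))
E
```

```text
0.0 [0.51853 0.12157 0.12877] [-3.2 -0.1 23.1] [-0.09  0.85 -0.01] Myface~ 0.27 [ 4.2e-03  6.0e-04 -1.0e+00] w 0.0223 30.51
0.002 [0.51856 0.12157 0.12877] [-4.1 -0.8 25.3] [-0.1   0.86 -0.01] Myface~ 0.13 [ 2.5e-03  6.0e-04 -1.0e+00] w 0.0222 31.36
```

View pics/s7c.png

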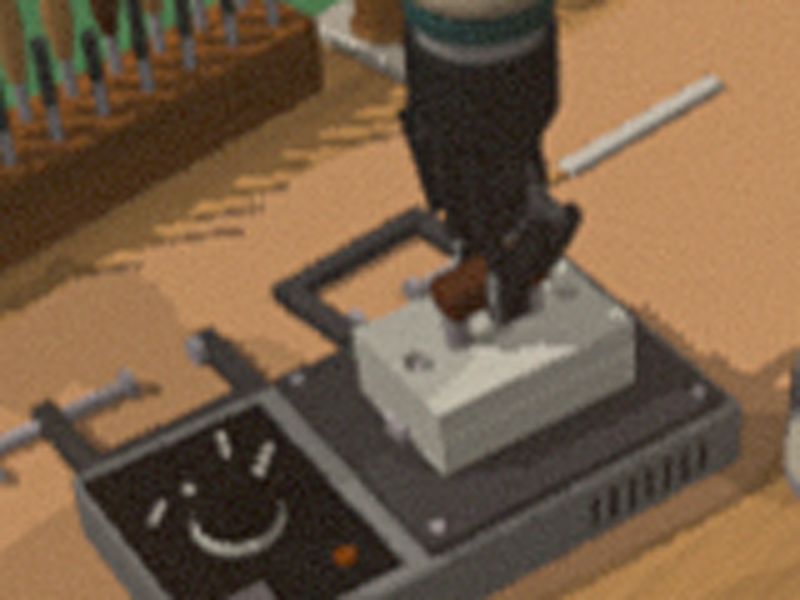

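The plate is shut with no visible seam. The push is 25 N, z has settled at 0.12877, and the face moment is small, about 0.13 Nm. I'm handing in.

```bash
python3 -c "
from cell import r
print(r.hand_in())"
```

```text
the job is handed in; nothing more can be done
None
```

The mould is pressed shut with the heat selector on two dots. I handed in at about 31 s, with the arm still gripping and pressing.

- **Selector:** I turned it from one dot to two dots before touching the mould. The pointer measured about −27° in the picture, against −25.7° for the two-dot mark.
- **Upper half:** It sits big hole on big dowel, and both dowels went in with almost no side force. I pressed it 6 mm to a hard stop. The last check showed about 25 N of push and no seam on the sides the side camera sees.
- **Evenness:** The tool leans 0.0025 rad under load. My estimate of the moment at the faces is about 0.13 Nm, well under the roughly 0.55 Nm where the plate starts to tip. I could not see the far sides of the seam directly.
- **Mistakes:**
  - On my first grasp the jaws were turned 90° the wrong way, and a finger pressed on the handle bar with up to about 29 N. The upper half did not visibly move, and the second grasp held.
  - While I was evening out the tool angle, the plate was briefly tipped by a fraction of a millimetre, then brought back flat.
- **Other things on the bench:** The clamps, brush, pencil, can, tape, jar and hammer look unmoved in the pictures.

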